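# Set the tube rotator's sagging head to 45 degrees and lock it

### The job

The tube rotator's clamp has worked loose and its head has sagged to the bottom of its travel. Bring the head to 45 degrees, the cursor line of its long lever on the long middle mark of the dial, and leave it firmly clamped there: with the clamp slack the head drops again, so nip it up by feel first, and do not force the head round once the clamp is tight. Keep off the tube plate and its tubes, and leave the other things on the desk where they are.

Things in the scene. Friction and masses are not known exactly. Their poses are not given: they have to be found in the camera images.
- rotator: Tube rotator (blood tube mixer), fixed: white base 238 x 170 x 55 mm, sloping control panel at the front (-x, to the robot), grey pillar with a round white dial facing the robot. Origin on the desk below the pillar; base x -83 to 155 mm; x away from the robot, y left, z up. Head and clamp lever turn on one pivot axis, along x at y = 0, z = 140 mm.
- dial_mark (a point): Outer end of the long middle mark (26 mm, upright) on the dial, 80 mm above the pivot axis: 45 degrees. The dial (white disc, radius 82 mm, front face 8 mm in front of the pillar's centre) has seven black marks 15 degrees apart, from 0 (45 degrees left of upright) to 90 (45 degrees right of upright).
- head_tilt (a joint): Tilt of the head (rad), 0 to 1.571. 0: tube plate faces left (+y), long lever leans 45 degrees left of upright; grows as the lever swings right (clockwise seen from the robot); 0.785 = 45 degrees = lever upright. With the clamp slack the head falls back to 0 by its weight (about 0.4 N m at 0, less higher up).
- tilt_pivot (a point): Point on the pivot axis in the plane in which the long lever swings (rotator x = -24 mm, z = 140 mm).
- lever_ball (a point): Centre of the black ball knob, 25 mm in diameter, at the end of the long steel lever, 147 mm from the pivot axis, 24 mm in front (-x) of the pillar's centre. Below the ball the lever is a 10 mm rod from 97 to 140 mm radius, then a 20 mm wide cursor window (52 to 86 mm) with a thin black line.
- clamp_lever (a joint): Angle of the clamp lever (rad), 0 to 2.0; 0: leans 38 degrees left of upright, slack; growing clockwise seen from the robot (tip over the top to the right) tightens. The pad meets the hub somewhere between 0.4 and 0.9 (unseen wear). It stays where it is left. Own even friction 0.6 N m; past that point it stiffens by about 1 N m per rad.
- clamp_tip (a point): Centre of the rounded black end, 18 mm in diameter, of the cranked clamp lever, 70 mm from the pivot axis, 98 mm in front (-x) of the pillar's centre; the last 28 mm is a 14 mm bar leaning forward to it. Pushed here it takes about 8.5 N while slack, about 11 N when nipped so that the head stays put yet can be pushed round, 15 to 17 N when firm.
- rotor_head: The tilting head: hub (88 mm aluminium disc on the pivot), long lever, shaft and motor with the tube plate. Origin on the pivot axis above the base's origin. The clamp presses a hidden pad on its hub: some 10 N there hold the head up, over 50 N it counts as tight, some 60 to 75 N come from a firm push on the clamp lever.
- carousel: Round white tube plate, 120 mm in diameter, with four capped tubes clipped to its face, carried by the head 50 to 170 mm behind the pillar's centre (+x). Origin: centre of its back, 62 mm from the pivot axis. Not to be touched.
- vial_a: Loose small brown vial, white cap, 23 mm in diameter, 42 mm high, beside the rotator. Origin: centre of its underside. Bystander.
- vial_b: Loose small vial, 23 mm in diameter, 42 mm high, beside the rotator. Origin: centre of its underside. Bystander.
- bench_timer: Loose flat bench timer with three keys, 70 x 72 x 18 mm. Origin: centre of its underside. Bystander.
- dish_a: Loose closed petri dish, 92 mm in diameter, 14 mm high. Origin: centre of its underside. Bystander.
- dish_b: Loose closed petri dish, 92 mm in diameter, 14 mm high. Origin: centre of its underside. Bystander.
- felt_marker: Loose marker pen, 135 mm long, 17 mm thick, lying in front of the rotator. Bystander.
- jar: Loose specimen jar with a lid, 63 mm in diameter, 66 mm high. Origin: centre of its underside. Bystander.

How it is judged:
At the end, for the whole second after the job is handed in: The head stands still at 45 degrees within 2.5 degrees (0.741 to 0.829 rad) and the clamp pad presses its hub with more than 50 N; all levers let go (value of joint head_tilt between 0.741 and 0.829 rad and contact force between rotor_head and rotator above 50 N and velocity of joint head_tilt between -0.05 and 0.05 rad/s); the robot touches nothing.
It fails at once if the head is forced round while the clamp is tight (pad over 50 N and the head turning faster than 0.2 rad/s) (contact force between rotor_head and rotator above 50 N and (velocity of joint head_tilt above 0.2 rad/s or velocity of joint head_tilt below -0.2 rad/s)).
It fails at once if the tube plate or its tubes are touched (contact force between carousel and anything else above 1 N).
It fails at once if a bystander is moved by more than 2 cm (distance of any of vial_a, vial_b, bench_timer, dish_a, dish_b, felt_marker, jar from where it was at the start of the episode above 0.02 m).
It also fails if it takes over 72 s, if anything falls off the work surface, if the arm or the gripper's body presses on something with over 40 N, if the wrist force passes 120 N, or if a joint passes its speed limit or range.

### The arm

A 7-joint arm with a two-finger parallel gripper is mounted at the origin on a cart in front of the work surface, level with it; the furniture and walls round the work are solid. World frame = base frame: x ahead of the robot, y to its left, z up, the work surface at z = 0. Lengths are in m, angles in rad, forces in N, time in s.
With the tool pointing down it reaches from about 0.4 to 0.875 m from the base axis. Payload 19.3 kg.
Tool frame: the origin (TCP) lies at the very end of the fingers, on their centre line; the grasp point (between the pads) lies 19 mm behind it; z points along the fingers, y is the line along which they close (so a half turn about z gives the same grasp; the last joint's range is limited). The gripper opens to 85 mm and grips with 20 to 120 N. Pads are 22 mm wide; open, the fingers measure 114 mm over their backs; the gripper's body (76 mm by 85 mm) begins 54 mm behind the grasp point. The pads swing forward as they close: fully open they stand 13 mm farther back than shut.
Start: joints at [1.146, 0.521, -0.036, 1.599, 0.021, 1.021, -0.113], TCP at [0.217, -0.586, 0.195] pointing down, gripper open.
Joint ranges: [-2.91, 2.91], [-0.3, 2.13], [-1.5, 1.42], [0.17, 2.43], [-1.26, 4.41], [0.16, 1.93], [-2.52, 2.52]. Speed limits (rad/s): [1.89, 1.89, 2.39, 2.39, 3.01, 3.01, 3.01].

### API

Orientations are given as [roll, pitch, yaw] about the fixed x, y, z axes, in that order (R = Rz(yaw) Ry(pitch) Rx(roll)).
In Python, from workcell import monitor, optics, workorder gives the robot as it stands.
- The arm moves only by the tool apply_moves, never from a script. Its arguments are lists of equal length, an entry for each row: "linear": the shift along the tool's x, y, z each as a share of 0.1 m, from -1 to 1, a list of three; "delta_rot": the turn, a rotation vector about the tool's x, y, z each as a share of 120 degrees, from -1 to 1, a list of three. A call has exactly 5 rows; each row is the pose to reach, as a shift and turn from the pose commanded when the call began, along the tool's axes at that moment; what a row does not reach only later rows make up. A row lasts 1/12 s, in which the tool goes at most 41.7 mm and 7.16 degrees, less where a joint would pass 70% of its speed; a pose out of reach is approached as far as the arm can. A call with a number of a shift or a turn outside -1 to 1 is refused whole. A call with a gripper value outside its range is refused whole. "gripper" is the opening, from -1 (shut) to 1 (fully open), set as the call begins (left out, the last holds). The fingers move at their own pace and stop on an object; "force" is the grip in N (left out, the last holds). Time passes only in rows, so rows that repeat a pose let the fingers close, or fill a call up. It gives the time, the measured TCP pose, the force, the opening and the grip force at its end, in the units of the state.
- monitor.observe(): the state, without advancing time (a new reading comes with each control period).
- optics.grab_frame(name): name is "scene" or "top" or "wrist"; returns (picture, depth): 400x640x3 uint8, red, green, blue; 400x640 float32, m along the optical axis (not along the pixel's ray), 0 where there is no reading.
- optics.camera_info(name): a dict with "fx", "fy", "cx", "cy" (pixels), "D" ([k1, k2, p1, p2, k3] as OpenCV has them; the pictures are not rectified), "rvec" (rotation vector, rad) and "tvec" (3), from world to camera coordinates, as OpenCV has them; the wrist camera has in their place "T_tool_cam" (4x4, takes a point from camera to tool coordinates, whose origin is the TCP and whose axes are the flange's). Camera axes: x right, y down, z forward; pixel columns grow to the right and rows downward; lengths in m; the calibration is good to about 2 mm. A picture is of the moment at which its call begins: read the wrist's pose just before it. camera_info takes no time and is no camera call.
- workorder.job_done(): hands the job in; it is judged then, once.
The state is a dict: "clock": time; "qpos": joint angles; "qd": joint speeds; "joint_efforts": joint torques, N m; "position": TCP position; "tool_rot": TCP orientation; "force": force on the tool from outside, world axes, zero at the start; "moment": the same for the moment, N m; "grip_width": finger opening in m; "finger_force": force on a finger pad.
Only numpy, scipy, OpenCV 4.12 (cv2) and the standard library are available. Lean on these libraries where they do the work, as an engineer would, in place of code of your own. Each camera call takes 0.05 s, during which the arm holds its last target. There are 200 camera calls.

## Working session

There is one attempt and no reset: what is moved stays moved. The work goes in short steps, Python scripts to look and compute and a tool call to move; the robot and the scene stay as the last step left them, time stands still between calls to the robot, and variables do not carry over. Pictures are saved under pics/ and viewed, at most 10 in all, crops included, and the job is handed in when it is done.

Besides the shell and the picture viewer there is one more tool, called after "Emit:" by a JSON object that holds its "method" and its "body", one argument or row to a line. apply_moves: Moves the arm, as the interface text tells. Its arguments: {"type":"object","properties":{"linear":{"type":"array"},"delta_rot":{"type":"array"},"gripper":{"type":"number"},"force":{"type":"number"}},"required":["linear","delta_rot"]}

```bash
mkdir -p pics; python3 - <<'E'
from workcell import monitor, optics
import cv2,numpy as np
s=monitor.observe();print({k:np.round(v,3) for k,v in s.items()})
for n in("scene","top"):
    p,d=optics.grab_frame(n);cv2.imwrite(f"pics/{n}0.png",p[:,:,::-1]);np.save(f"{n}0.npy",d);np.save(f"{n}0p.npy",p);i=optics.camera_info(n);print(n,i)
    R=cv2.Rodrigues(np.array(i["rvec"]))[0];print(-R.T@np.array(i["tvec"]).ravel(),R[2])
E
```

```text
{'clock': np.float64(0.0), 'qpos': array([ 1.146,  0.522, -0.036,  1.6  ,  0.021,  1.021, -0.113]), 'qd': array([ 0.001, -0.   ,  0.   , -0.   ,  0.   ,  0.001,  0.   ]), 'joint_efforts': array([-2.0000e-03, -9.2712e+01,  1.9790e+00, -3.6993e+01,  1.8000e-02,
        8.0000e-03,  0.0000e+00]), 'position': array([ 0.217, -0.586,  0.195]), 'tool_rot': array([-3.14 ,  0.   ,  0.355]), 'force': array([-0.6  , -0.067,  0.372]), 'moment': array([ 0.007, -0.027,  0.041]), 'finger_force': np.float64(0.0), 'grip_width': np.float64(0.085)}
scene {'fx': 415.1018793046559, 'fy': 415.1018793046559, 'cx': 315.2293129098187, 'cy': 197.40747239506555, 'D': array([-0.03440046,  0.        ,  0.        ,  0.        ,  0.        ]), 'rvec': array([ 0.89983284, -2.48344498,  1.12323699]), 'tvec': array([0.45963616, 0.30770928, 1.05338125])}
[-0.0121779   0.74894497  0.92438931] [ 0.47269181 -0.58078001 -0.66276469]
top {'fx': 374.02919951646925, 'fy': 374.02919951646925, 'cx': 315.73943068804965, 'cy': 202.62267559226797, 'D': array([-0.07856416,  0.        ,  0.        ,  0.        ,  0.        ]), 'rvec': array([ 2.1938872 , -2.15623244,  0.10369755]), 'tvec': array([0.06018724, 0.52841944, 1.20984336])}
[0.41300854 0.07149971 1.25334843] [ 0.09259873 -0.00176151 -0.99570195]
```

View pics/scene0.png

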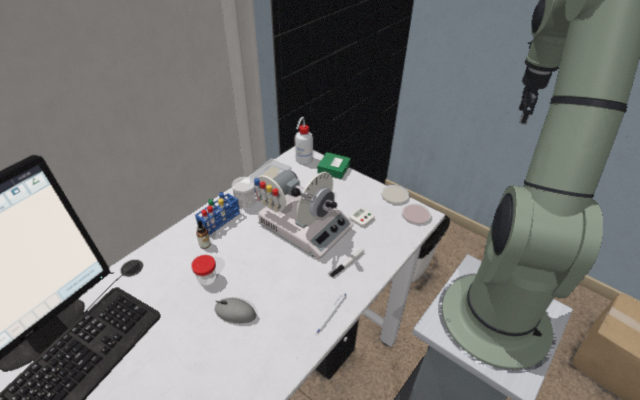

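View pics/top0.png

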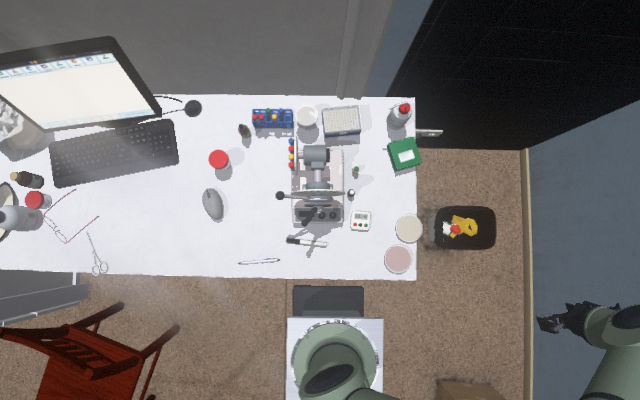

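The scene view shows the rotator near (310,215). In the top view its base is about (292-343, 140-222), with the lever ball near (280,195). I'll enlarge both.

```bash
python3 - <<'E'
import numpy as np,cv2
t=np.load("top0p.npy")[130:255,265:375];s=np.load("scene0p.npy")[160:260,250:380]
a=cv2.resize(t,None,fx=4,fy=4,interpolation=2);b=cv2.resize(s,None,fx=2.7,fy=4,interpolation=2)
b=cv2.resize(s,(350,269),interpolation=2)
im=np.zeros((500,800,3),np.uint8);im[:,:440]=a;im[:269,445:795]=b
cv2.imwrite("pics/crop0.png",im[:,:,::-1])
E
```

```text
(no output)
```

View pics/crop0.png

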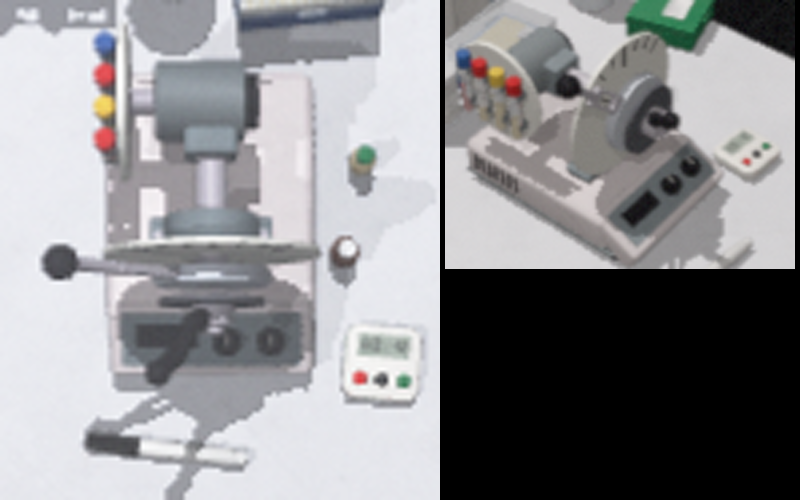

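The top view shows the ball near (280,195.5), the clamp tip near (304,224.5) and the dial ends at (291.5,192.5) and (344.5,192.5). The base looks nearly square to the world axes. In the scene view the ball is near (296,191) and the clamp tip near (329,205).

```bash
cat > h.py <<'E'
import numpy as np,cv2
from workcell import optics,monitor
def ray(n,u,v):
    i=optics.camera_info(n);K=np.array([[i["fx"],0,i["cx"]],[0,i["fy"],i["cy"]],[0,0,1]])
    R=cv2.Rodrigues(np.array(i["rvec"]))[0];q=cv2.undistortPoints(np.array([[[u,v]]],float),K,np.array(i["D"])).ravel()
    d=R.T@np.array([q[0],q[1],1]);return -R.T@np.array(i["tvec"]).ravel(),d
def onz(n,u,v,z):
    c,d=ray(n,u,v);return c+d*(z-c[2])/d[2]
def cross(a,b):
    (c1,d1),(c2,d2)=ray("top",*a),ray("scene",*b)
    t=np.linalg.lstsq(np.c_[d1,-d2],c2-c1,rcond=None)[0];p,q=c1+d1*t[0],c2+d2*t[1];return (p+q)/2,np.linalg.norm(p-q)
E
python3 - <<'E'
from h import *
np.set_printoptions(precision=4,suppress=True)
T=np.load("top0p.npy").astype(int);S=np.load("scene0p.npy").astype(int)
def dark(I,u0,v0,u1,v1,th):
    m=(I[v0:v1,u0:u1].max(2)<th).astype(np.uint8);n,l,st,c=cv2.connectedComponentsWithStats(m)
    return [(st[k,4],c[k]+[u0,v0],st[k,:4]) for k in range(1,n) if st[k,4]>5]
print("topball",dark(T,272,185,292,205,90));print("sceneball",dark(S,285,180,306,202,70))
print("tip top",dark(T,296,205,320,230,60)); print("tip scene",dark(S,318,195,340,212,60))
print("ball",onz("top",280,195.5,.244),cross((280,195.5),(295.7,191.2)))
print("tip",onz("top",303.8,224.5,.195),cross((303.8,224.5),(328.7,204.6)))
print("dial ends",onz("top",291.5,192.5,.14),onz("top",344.5,192.5,.14))
d=np.load("top0.npy")
for u,v in((280,195),(304,223),(291,200),(317,192)):print(d[v,u])
# base mask depth z map: outline of points z .03-.06
i=optics.camera_info("top");K=np.array([[i["fx"],0,i["cx"]],[0,i["fy"],i["cy"]],[0,0,1]]);R=cv2.Rodrigues(i["rvec"])[0]
vv,uu=np.mgrid[130:240,270:370];q=cv2.undistortPoints(np.stack([uu,vv],-1).reshape(-1,1,2).astype(float),K,i["D"]).reshape(-1,2)
z=d[130:240,270:370].ravel();P=(np.c_[q,np.ones(len(q))]*z[:,None]-i["tvec"])@R
m=(P[:,2]>.045)&(P[:,2]<.062)&(P[:,0]<.85);B=P[m];print(len(B),B.min(0),B.max(0),np.percentile(B,[2,98],axis=0))
r=cv2.minAreaRect(B[:,:2].astype(np.float32));print(r)
dd=P[(P[:,2]>.18)&(P[:,2]<.225)];print(len(dd),np.percentile(dd,[5,50,95],axis=0))
E
```

```text
topball [(np.int32(39), array([280.1282, 195.5128]), array([5, 7, 7, 8], dtype=int32))]
sceneball [(np.int32(63), array([295.0476, 191.6508]), array([ 6,  7, 10,  9], dtype=int32))]
tip top []
tip scene [(np.int32(82), array([324.3171, 202.1951]), array([ 0,  0, 15, 17], dtype=int32)), (np.int32(47), array([330.5532, 204.3617]), array([ 8,  7, 10,  6], dtype=int32))]
ball [0.5246 0.1671 0.244 ] (array([0.5246, 0.1671, 0.2451]), np.float64(0.00031861839383715945))
tip [0.4487 0.1023 0.195 ] (array([0.4552, 0.1067, 0.1971]), np.float64(0.015707336918664744))
dial ends [0.5457 0.1427 0.14  ] [ 0.5485 -0.0162  0.14  ]
1.0023125
1.0460559
1.2122943
1.0852882
1847 [ 0.4754 -0.0697  0.045 ] [0.7692 0.152  0.0617] [[ 0.4842 -0.0185  0.0462]
 [ 0.7584  0.1475  0.06  ]]
((0.6264119148254395, 0.04836307466030121), (0.20577742159366608, 0.30777430534362793), 84.14706420898438)
438 [[0.4555 0.0275 0.181 ]
 [0.5445 0.1062 0.1936]
 [0.6923 0.1498 0.2202]]
```

Emit:
{"method": "apply_moves", "body": {
  "linear": [
    [0,0,-0.4],
    [0,0,-0.8],
    [0,0,-1],
    [0,0,-1],
    [0,0,-1]
  ],
  "delta_rot": [
    [0,0,0.06],
    [0,0,0.12],
    [0,0,0.17],
    [0,0,0.17],
    [0,0,0.17]
  ],
  "gripper": -1,
  "force": 60
}}

```text
clock: 0.52
position: [0.2174, -0.5863, 0.2961]
tool_rot: [3.14, -0.001, -0.001]
force: [-0.2, 0.9, -0.9]
grip_width: 0.0256
finger_force: 0.0
```

Emit:
{"method": "apply_moves", "body": {
  "linear": [
    [0.3,-0.3,0],
    [0.6,-0.6,0],
    [0.9,-0.9,0],
    [1,-1,0],
    [1,-1,0]
  ],
  "delta_rot": [
    [0,0,0],
    [0,0,0],
    [0,0,0],
    [0,0,0],
    [0,0,0]
  ]
}}

```text
clock: 0.93
position: [0.3208, -0.4824, 0.2941]
tool_rot: [-3.139, -0.0, 0.006]
force: [0.0, -0.3, -0.5]
grip_width: 0.0
finger_force: 0.0
```

Emit:
{"method": "apply_moves", "body": {
  "linear": [
    [0.3,-0.3,0],
    [0.6,-0.6,0],
    [0.9,-0.9,0],
    [1,-1,0],
    [1,-1,0]
  ],
  "delta_rot": [
    [0,0,0],
    [0,0,0],
    [0,0,0],
    [0,0,0],
    [0,0,0]
  ]
}}

```text
clock: 1.35
position: [0.4202, -0.3826, 0.294]
tool_rot: [-3.139, 0.001, 0.006]
force: [-0.6, 0.1, 0.7]
grip_width: -0.0001
finger_force: 0.0
```

Emit:
{"method": "apply_moves", "body": {
  "linear": [
    [0.1,-0.3,0],
    [0.2,-0.6,0],
    [0.3,-0.9,0],
    [0.35,-1,0],
    [0.35,-1,0]
  ],
  "delta_rot": [
    [0,0,0],
    [0,0,0],
    [0,0,0],
    [0,0,0],
    [0,0,0]
  ]
}}

```text
clock: 1.77
position: [0.4531, -0.2842, 0.2946]
tool_rot: [-3.14, 0.001, 0.003]
force: [-1.3, -0.3, -0.3]
grip_width: 0.0002
finger_force: 0.0
```

Emit:
{"method": "apply_moves", "body": {
  "linear": [
    [0,-0.3,0],
    [0,-0.6,0],
    [0,-0.9,0],
    [0,-1,0],
    [0,-1,0]
  ],
  "delta_rot": [
    [0,0,0],
    [0,0,0],
    [0,0,0],
    [0,0,0],
    [0,0,0]
  ]
}}

```text
clock: 2.18
position: [0.4523, -0.1854, 0.295]
tool_rot: [-3.141, 0.001, 0.001]
force: [-0.7, -0.0, -0.2]
grip_width: 0.0001
finger_force: 0.0
```

Emit:
{"method": "apply_moves", "body": {
  "linear": [
    [0,-0.3,0],
    [0,-0.6,0],
    [0,-0.9,0],
    [0,-1,0],
    [0,-1,0]
  ],
  "delta_rot": [
    [0,0,0],
    [0,0,0],
    [0,0,0],
    [0,0,0],
    [0,0,0]
  ]
}}

```text
clock: 2.6
position: [0.4529, -0.0859, 0.2951]
tool_rot: [-3.141, 0.0, 0.001]
force: [0.7, -0.6, 0.0]
grip_width: -0.0001
finger_force: 0.0
```

Emit:
{"method": "apply_moves", "body": {
  "linear": [
    [0,-0.3,0],
    [0,-0.6,0],
    [0,-0.9,0],
    [0,-1,0],
    [0,-1,0]
  ],
  "delta_rot": [
    [0,0,0],
    [0,0,0],
    [0,0,0],
    [0,0,0],
    [0,0,0]
  ]
}}

```text
clock: 3.02
position: [0.4533, 0.0138, 0.2951]
tool_rot: [-3.141, 0.0, 0.0]
force: [-0.1, 0.2, -0.1]
grip_width: 0.0001
finger_force: 0.0
```

Emit:
{"method": "apply_moves", "body": {
  "linear": [
    [0,-0.3,0],
    [0,-0.6,0],
    [0,-0.9,0],
    [0,-1,0],
    [0,-1,0]
  ],
  "delta_rot": [
    [0,0,0],
    [0,0,0],
    [0,0,0],
    [0,0,0],
    [0,0,0]
  ]
}}

```text
clock: 3.43
position: [0.4536, 0.1137, 0.295]
tool_rot: [-3.141, 0.0, -0.0]
force: [0.4, -0.6, 0.2]
grip_width: 0.0
finger_force: 0.0
```

Emit:
{"method": "apply_moves", "body": {
  "linear": [
    [0,-0.32,0],
    [0,-0.32,0.3],
    [0,-0.32,0.6],
    [0,-0.32,0.9],
    [0,-0.32,1]
  ],
  "delta_rot": [
    [0,0,0],
    [0,0,0],
    [0,0,0],
    [0,0,0],
    [0,0,0]
  ]
}}

```text
clock: 3.85
position: [0.4523, 0.1421, 0.1918]
tool_rot: [3.139, 0.004, -0.004]
force: [-0.5, -0.7, -1.8]
grip_width: -0.0002
finger_force: 0.0
```

Emit:
{"method": "apply_moves", "body": {
  "linear": [
    [0,0,0.1],
    [0,0.05,0.1],
    [0,0.05,0.1],
    [0,0.1,0.1],
    [0,0.1,0.1]
  ],
  "delta_rot": [
    [0,0,0],
    [0,0,0],
    [0,0,0],
    [0,0,0],
    [0,0,0]
  ]
}}

```text
clock: 4.27
position: [0.4538, 0.1346, 0.1864]
tool_rot: [-3.142, -0.002, -0.002]
force: [1.3, -0.2, 1.2]
grip_width: -0.0003
finger_force: 0.0
```

Emit:
{"method": "apply_moves", "body": {
  "linear": [
    [0,0.03,0],
    [0,0.06,0],
    [0,0.09,0],
    [0,0.12,0],
    [0,0.12,0]
  ],
  "delta_rot": [
    [0,0,0],
    [0,0,0],
    [0,0,0],
    [0,0,0],
    [0,0,0]
  ]
}}

```text
clock: 4.68
position: [0.4531, 0.1229, 0.1854]
tool_rot: [3.141, -0.0, -0.002]
force: [-0.3, 0.2, -0.0]
grip_width: 0.0
finger_force: 0.0
```

Emit:
{"method": "apply_moves", "body": {
  "linear": [
    [0,0.03,0],
    [0,0.06,0],
    [0,0.09,0],
    [0,0.12,0],
    [0,0.12,0]
  ],
  "delta_rot": [
    [0,0,0],
    [0,0,0],
    [0,0,0],
    [0,0,0],
    [0,0,0]
  ]
}}

```text
clock: 5.1
position: [0.453, 0.1109, 0.1853]
tool_rot: [3.141, 0.0, -0.002]
force: [0.1, -0.1, -0.3]
grip_width: 0.0005
finger_force: 0.0
```

Emit:
{"method": "apply_moves", "body": {
  "linear": [
    [0,0.02,0],
    [0,0.04,0],
    [0,0.06,0],
    [0,0.06,0],
    [0,0.06,0]
  ],
  "delta_rot": [
    [0,0,0],
    [0,0,0],
    [0,0,0],
    [0,0,0],
    [0,0,0]
  ]
}}

```text
clock: 5.52
position: [0.453, 0.1055, 0.1853]
tool_rot: [-3.142, -0.0, -0.002]
force: [-0.3, -0.3, 0.1]
grip_width: -0.0002
finger_force: 0.0
```

No contact where I expected it, so I'll look with both cameras.

```bash
cat > look.py <<'E'
import sys;from h import *
def look(n):
    t,dt=optics.grab_frame("top");s,_=optics.grab_frame("scene");np.save("tl.npy",t);np.save("sl.npy",s);np.save("dl.npy",dt)
    a=cv2.resize(t[160:240,265:365],None,fx=5,fy=5,interpolation=2);b=cv2.resize(s[165:245,265:345],(300,300),interpolation=2)
    im=np.zeros((400,800,3),np.uint8);im[:,:500]=a;im[:300,500:]=b
    cv2.imwrite(f"pics/{n}.png",im[:,:,::-1])
look(sys.argv[1])
E
python3 look.py l1
```

```text
(no output)
```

View pics/l1.png

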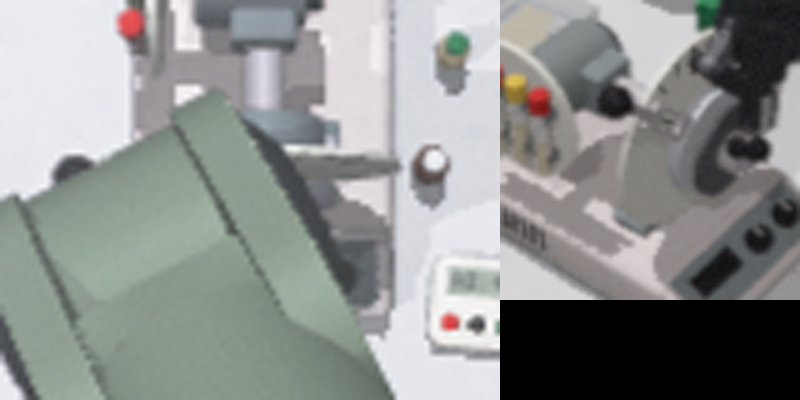

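Scene view: the finger hangs at about (765,110) in the crop, up and behind the clamp tip at about (757,150), which is original pixel (333.5,205). I'll re-triangulate.

```bash
python3 - <<'E'
from h import *
np.set_printoptions(precision=4,suppress=True)
def proj(n,p):
    i=optics.camera_info(n);K=np.array([[i["fx"],0,i["cx"]],[0,i["fy"],i["cy"]],[0,0,1]]);return cv2.projectPoints(np.array([p],float),i["rvec"],i["tvec"],K,i["D"])[0].ravel()
for v in (203.5,205):
  for u in(332,334):print(u,v,cross((303.8,224.5),(u,v)))
T=np.array(optics.grab_frame("top")[0])
for p in([.453,.1055,.185],[.4517,.1047,.195],[.4517,.0635,.21],[.4517,.0635,.14]):print(p,proj("scene",p),proj("top",p))
d=np.load("top0.npy");P=np.load("top0p.npy");i=optics.camera_info("top");R=cv2.Rodrigues(i["rvec"])[0]
for v in range(206,228,2):
  r=[]
  for u in range(300,322,2):
    c,dd=ray("top",u,v);r.append((c+dd*d[v,u]/(R[2]@dd))[2])
  print(v,np.round(r,3),)
E
```

```text
332 203.5 (array([0.4516, 0.1042, 0.2019]), np.float64(0.007515181347173635))
334 203.5 (array([0.4495, 0.1027, 0.2025]), np.float64(0.0023838025710833134))
332 205 (array([0.4516, 0.1042, 0.1967]), np.float64(0.00709517943855888))
334 205 (array([0.4495, 0.1028, 0.1973]), np.float64(0.001947694069453274))
[0.453, 0.1055, 0.185] [332.4808 208.4606] [302.8124 223.1063]
[0.4517, 0.1047, 0.195] [333.207  205.7023] [302.9761 223.4367]
[0.4517, 0.0635, 0.21] [343.0185 193.3844] [317.5876 223.4944]
[0.4517, 0.0635, 0.14] [341.6529 212.6768] [317.3925 224.3642]
206 [0.058 0.054 0.055 0.131 0.133 0.131 0.131 0.154 0.152 0.156 0.154]
208 [0.059 0.052 0.055 0.057 0.056 0.055 0.165 0.16  0.16  0.15  0.155]
210 [0.054 0.052 0.051 0.05  0.05  0.165 0.165 0.166 0.159 0.154 0.151]
212 [0.047 0.051 0.051 0.047 0.05  0.172 0.173 0.169 0.15  0.151 0.143]
214 [0.047 0.045 0.045 0.045 0.047 0.177 0.176 0.05  0.043 0.052 0.06 ]
216 [0.043 0.043 0.043 0.04  0.182 0.179 0.173 0.036 0.043 0.058 0.051]
218 [0.036 0.039 0.036 0.191 0.192 0.183 0.041 0.037 0.041 0.038 0.052]
220 [0.037 0.037 0.203 0.197 0.19  0.178 0.035 0.038 0.038 0.035 0.038]
222 [0.03  0.206 0.204 0.203 0.193 0.031 0.033 0.033 0.029 0.034 0.031]
224 [ 0.004  0.206  0.205  0.205 -0.004  0.004  0.003  0.001  0.001  0.003
 -0.004]
226 [-0.001  0.003 -0.003 -0.003 -0.003  0.001 -0.    -0.003 -0.007 -0.004
 -0.002]
```

```bash
python3 - <<'E'
import numpy as np,cv2
a=np.load("scene0p.npy");b=np.load("sl.npy")
f=lambda s:cv2.resize(np.clip(s[175:225,310:350].astype(float)*2,0,255).astype(np.uint8),(400,500),interpolation=0)
cv2.imwrite("pics/z1.png",np.hstack([f(a),f(b)])[:,:,::-1])
E
```

```text
(no output)
```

View pics/z1.png

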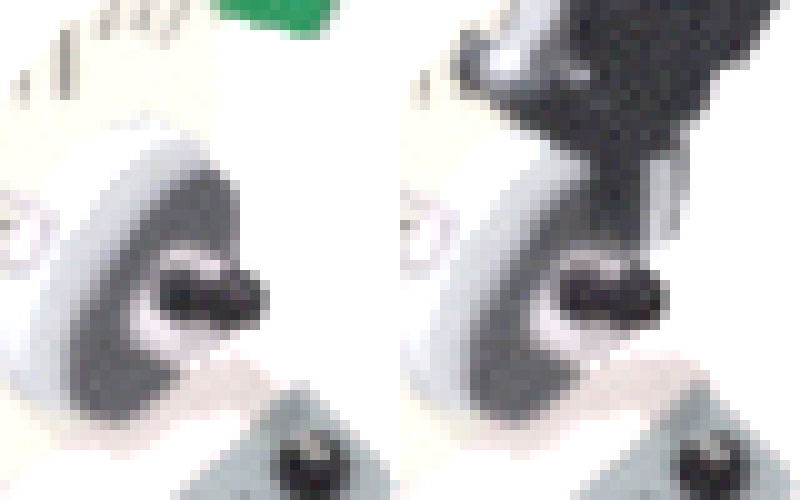

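The clamp lever's end is at about (335,205) in the scene picture. The fingers end at about v=200, just above and behind it. I'll use the scene depth for the finger's 3D position.

```bash
python3 - <<'E'
from h import *
np.set_printoptions(precision=3,suppress=True)
print(monitor.observe()["position"])
p,d=optics.grab_frame("scene");i=optics.camera_info("scene");R=cv2.Rodrigues(i["rvec"])[0]
for v in range(188,210,1):
  o=[]
  for u in range(328,340,2):
    c,dd=ray("scene",u,v);o.append(c+dd*d[v,u]/(R[2]@dd) if d[v,u] else c*0)
  print(v," ".join(str(x) for x in o))
E
```

```text
[0.453 0.106 0.185]
188 [0.44  0.146 0.289] [0.439 0.139 0.284] [0.44  0.13  0.278] [0.442 0.119 0.27 ] [0.439 0.115 0.269] [0.442 0.102 0.259]
189 [0.438 0.148 0.287] [0.439 0.139 0.281] [0.439 0.13  0.275] [0.442 0.119 0.267] [0.44  0.113 0.264] [0.439 0.106 0.26 ]
190 [0.438 0.147 0.284] [0.44  0.138 0.277] [0.438 0.132 0.274] [0.443 0.117 0.261] [0.438 0.115 0.263] [0.443 0.1   0.251]
191 [0.52  0.038 0.164] [0.44  0.138 0.274] [0.437 0.133 0.272] [0.444 0.115 0.256] [0.441 0.111 0.255] [0.439 0.106 0.253]
192 [0.506 0.057 0.18 ] [0.44  0.136 0.269] [0.447 0.119 0.254] [0.443 0.116 0.254] [0.44  0.112 0.253] [0.439 0.105 0.249]
193 [0.505 0.058 0.178] [0.455 0.117 0.245] [0.448 0.118 0.25 ] [0.444 0.115 0.25 ] [0.44  0.112 0.25 ] [0.442 0.1   0.241]
194 [0.508 0.054 0.17 ] [0.451 0.121 0.246] [0.447 0.119 0.248] [0.443 0.116 0.248] [0.44  0.112 0.247] [0.439 0.105 0.242]
195 [0.505 0.057 0.17 ] [0.455 0.117 0.238] [0.448 0.117 0.243] [0.444 0.114 0.243] [0.44  0.112 0.244] [0.44  0.103 0.237]
196 [0.51  0.051 0.16 ] [0.456 0.115 0.233] [0.447 0.118 0.24 ] [0.444 0.114 0.239] [0.4
[... 995 characters left out ...]
105 0.202] [0.445 0.102 0.202] [ 0.568 -0.083  0.001]
205 [0.48  0.09  0.171] [0.47  0.094 0.179] [0.451 0.111 0.202] [0.446 0.109 0.204] [0.444 0.104 0.202] [ 0.568 -0.083 -0.003]
206 [0.479 0.091 0.168] [0.47  0.093 0.175] [0.452 0.11  0.197] [0.446 0.109 0.201] [0.444 0.103 0.198] [ 0.562 -0.076  0.001]
207 [0.493 0.071 0.142] [0.487 0.07  0.145] [0.452 0.11  0.194] [0.446 0.108 0.196] [0.443 0.104 0.195] [ 0.561 -0.074 -0.002]
208 [0.49  0.075 0.143] [0.487 0.07  0.141] [0.483 0.066 0.14 ] [ 0.535 -0.016  0.05 ] [ 0.55  -0.048  0.019] [ 0.557 -0.069 -0.   ]
209 [0.491 0.074 0.138] [0.485 0.073 0.14 ] [0.483 0.066 0.137] [ 0.532 -0.012  0.051] [ 0.527 -0.016  0.051] [ 0.555 -0.066 -0.001]
```

The real finger end is about 38 mm higher than the reported TCP (z about 0.223 against 0.185). That explains the lack of contact. I'll back off to the left and go lower.

Emit:
{"method": "apply_moves", "body": {
  "linear": [
    [0,-0.2,0],
    [0,-0.38,0],
    [0,-0.38,0],
    [0,-0.38,0.1],
    [0,-0.38,0.15]
  ],
  "delta_rot": [
    [0,0,0],
    [0,0,0],
    [0,0,0],
    [0,0,0],
    [0,0,0]
  ]
}}

```text
clock: 6.13
position: [0.4528, 0.143, 0.1692]
tool_rot: [3.141, 0.001, -0.001]
force: [-0.4, -1.1, -0.5]
grip_width: -0.0001
finger_force: 0.0
```

Emit:
{"method": "apply_moves", "body": {
  "linear": [
    [0,0,0.1],
    [0,0,0.2],
    [0,0,0.2],
    [0,0,0.2],
    [0,0,0.2]
  ],
  "delta_rot": [
    [0,0,0],
    [0,0,0],
    [0,0,0],
    [0,0,0],
    [0,0,0]
  ]
}}

```text
clock: 6.55
position: [0.4531, 0.1435, 0.1503]
tool_rot: [-3.142, 0.0, -0.002]
force: [0.2, 0.2, 0.9]
grip_width: 0.0001
finger_force: 0.0
```

Emit:
{"method": "apply_moves", "body": {
  "linear": [
    [0,0.03,0],
    [0,0.06,0],
    [0,0.09,0],
    [0,0.1,0],
    [0,0.1,0]
  ],
  "delta_rot": [
    [0,0,0],
    [0,0,0],
    [0,0,0],
    [0,0,0],
    [0,0,0]
  ]
}}

```text
clock: 6.97
position: [0.4531, 0.1332, 0.1504]
tool_rot: [3.142, -0.0, -0.002]
force: [-0.0, 0.8, -0.3]
grip_width: 0.0002
finger_force: 0.0
```

```bash
python3 - <<'E'
from h import *
np.set_printoptions(precision=3,suppress=True)
print(monitor.observe()["position"])
p,d=optics.grab_frame("scene");i=optics.camera_info("scene");R=cv2.Rodrigues(i["rvec"])[0]
cv2.imwrite("pics/z2.png",cv2.resize(np.clip(p[175:225,300:350].astype(float)*2,0,255).astype(np.uint8),(600,600),interpolation=0)[:,:,::-1])
for v in range(196,222,2):
  o=[]
  for u in range(316,334,3):
    c,dd=ray("scene",u,v);o.append(c+dd*d[v,u]/(R[2]@dd) if d[v,u] else c*0)
  print(v," ".join(str(x) for x in o))
E
```

```text
[0.453 0.133 0.15 ]
196 [0.447 0.182 0.283] [0.465 0.148 0.25 ] [0.449 0.157 0.265] [0.442 0.154 0.267] [0.436 0.15  0.268] [0.433 0.142 0.264]
198 [0.447 0.182 0.277] [0.444 0.175 0.274] [0.456 0.148 0.249] [0.447 0.148 0.254] [0.436 0.149 0.261] [0.433 0.141 0.257]
200 [0.441 0.189 0.279] [0.438 0.182 0.275] [0.457 0.146 0.241] [0.455 0.136 0.235] [0.436 0.149 0.254] [0.441 0.13  0.239]
202 [0.44  0.19  0.274] [0.44  0.179 0.266] [0.451 0.153 0.242] [0.447 0.146 0.239] [0.439 0.145 0.244] [0.44  0.131 0.233]
204 [0.439 0.191 0.269] [0.439 0.18  0.261] [0.441 0.166 0.25 ] [0.444 0.15  0.237] [0.439 0.144 0.236] [0.441 0.129 0.224]
206 [0.52  0.091 0.144] [0.44  0.179 0.253] [0.438 0.169 0.248] [0.439 0.157 0.239] [0.439 0.145 0.23 ] [0.439 0.131 0.22 ]
208 [0.52  0.091 0.136] [0.505 0.097 0.149] [0.439 0.169 0.24 ] [0.447 0.146 0.219] [0.443 0.138 0.216] [0.44  0.13  0.212]
210 [0.521 0.09  0.127] [0.505 0.097 0.142] [0.457 0.145 0.206] [0.447 0.146 0.212] [0.443 0.138 0.208] [0.44  0.129 0.204]
212 [0.52 0.09 0.12] [0.506 0.095 0.132] [0.456 0.145 0.199] [0.446 0.147 0.206] [0.443 0.138 0.203] [0.441 0.128 0.196]
214 [0.521 0.089 0.111] [0.506 0.095 0.124] [0.506 0.081 0.114] [0.447 0.145 0.198] [0.441 0.14  0.198] [0.442 0.126 0.187]
216 [0.543 0.062 0.069] [0.506 0.095 0.117] [0.505 0.083 0.109] [0.531 0.034 0.056] [0.442 0.139 0.19 ] [0.519 0.02  0.054]
218 [0.543 0.061 0.06 ] [0.54  0.051 0.054] [0.535 0.044 0.052] [0.527 0.039 0.053] [0.522 0.031 0.051] [0.512 0.028 0.055]
220 [0.541 0.065 0.056] [0.534 0.058 0.056] [0.528 0.052 0.054] [0.522 0.045 0.053] [0.514 0.041 0.055] [0.509 0.033 0.053]
```

View pics/z2.png

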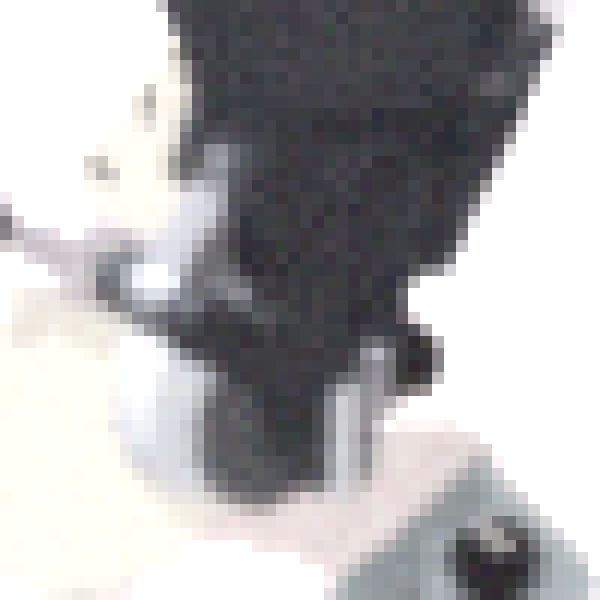

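The fingers now end at z about 0.187, left of the clamp tip, which is at crop (418,360) = px (335,205). I'll push it gently.

Emit:
{"method": "apply_moves", "body": {
  "linear": [
    [0,0.02,0],
    [0,0.04,0],
    [0,0.06,0],
    [0,0.08,0],
    [0,0.1,0]
  ],
  "delta_rot": [
    [0,0,0],
    [0,0,0],
    [0,0,0],
    [0,0,0],
    [0,0,0]
  ]
}}

```text
clock: 7.43
position: [0.4531, 0.124, 0.1504]
tool_rot: [-3.141, -0.0, -0.001]
force: [-2.1, 11.2, 0.2]
grip_width: -0.0001
finger_force: 5.7
```

Emit:
{"method": "apply_moves", "body": {
  "linear": [
    [0,0.02,0],
    [0,0.04,0],
    [0,0.06,0],
    [0,0.08,0],
    [0,0.1,0]
  ],
  "delta_rot": [
    [0,0,0],
    [0,0,0],
    [0,0,0],
    [0,0,0],
    [0,0,0]
  ]
}}

```text
clock: 7.85
position: [0.4533, 0.1189, 0.152]
tool_rot: [-3.135, -0.003, 0.002]
force: [-16.6, 34.0, 35.7]
grip_width: 0.0001
finger_force: 17.9
```

Emit:
{"method": "apply_moves", "body": {
  "linear": [
    [0,-0.1,0],
    [0,-0.2,0],
    [0,-0.2,0],
    [0,-0.2,0],
    [0,-0.2,0]
  ],
  "delta_rot": [
    [0,0,0],
    [0,0,0],
    [0,0,0],
    [0,0,0],
    [0,0,0]
  ]
}}

```text
clock: 8.27
position: [0.4529, 0.133, 0.1501]
tool_rot: [3.141, 0.001, -0.001]
force: [-0.2, 0.3, 0.3]
grip_width: 0.0001
finger_force: 0.0
```

```bash
python3 - <<'E'
from h import *
np.set_printoptions(precision=3,suppress=True)
s=monitor.observe();print(s["position"],s["force"],s["moment"])
p,d=optics.grab_frame("scene");i=optics.camera_info("scene");R=cv2.Rodrigues(i["rvec"])[0];np.save("s3.npy",p)
K=np.array([[i["fx"],0,i["cx"]],[0,i["fy"],i["cy"]],[0,0,1]])
vv,uu=np.mgrid[150:225,280:360];q=cv2.undistortPoints(np.stack([uu,vv],-1).reshape(-1,1,2).astype(float),K,i["D"]).reshape(-1,2)
P=(np.c_[q,np.ones(len(q))]*d[150:225,280:360].reshape(-1,1)-i["tvec"])@R
C=p[150:225,280:360].reshape(-1,3).astype(int)
m=(C.max(1)<75)
for z0 in np.arange(.18,.32,.01):
  k=m&(P[:,2]>z0)&(P[:,2]<z0+.01)&(P[:,0]<.52);
  if k.sum()>2:print(round(z0,2),k.sum(),np.percentile(P[k],[3,97],axis=0)[:,:2].ravel())
# ball
ball=m&(P[:,0]>.505)&(P[:,0]<.54)&(P[:,1]>.14)&(P[:,2]>.2);print("ball",ball.sum(),P[ball].mean(0) if ball.sum() else 0)
t,_=optics.grab_frame("wrist");cv2.imwrite("pics/w1.png",t[:,:,::-1])
E
```

```text
[0.453 0.133 0.15 ] [-0.164  0.349  0.267] [ 0.036 -0.024  0.038]
0.19 12 [0.445 0.104 0.456 0.146]
0.2 34 [0.443 0.1   0.456 0.147]
0.21 12 [0.44  0.125 0.455 0.147]
0.22 14 [0.438 0.121 0.444 0.147]
0.23 48 [0.438 0.112 0.457 0.163]
0.24 68 [0.438 0.102 0.518 0.177]
0.25 83 [0.434 0.097 0.518 0.179]
0.26 66 [0.433 0.087 0.447 0.187]
0.27 103 [0.433 0.083 0.46  0.194]
0.28 67 [0.431 0.083 0.447 0.176]
0.29 60 [0.431 0.126 0.456 0.175]
0.3 34 [0.44  0.152 0.458 0.173]
0.31 62 [0.415 0.13  0.46  0.171]
0.32 96 [0.413 0.127 0.467 0.17 ]
ball 60 [0.521 0.173 0.25 ]
```

View pics/w1.png

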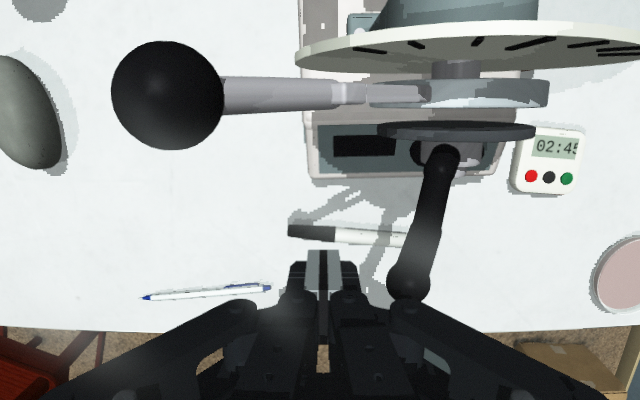

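The lever's start moved up and across while my finger only moved sideways, so friction jammed it (Fy and Fz equal, almost no torque about the pivot). The finger has to follow the lever's arc. I'll go back a bit lower and find contact again.

Emit:
{"method": "apply_moves", "body": {
  "linear": [
    [0,0.02,0.05],
    [0,0.03,0.05],
    [0,0.04,0.05],
    [0,0.05,0.05],
    [0,0.05,0.05]
  ],
  "delta_rot": [
    [0,0,0],
    [0,0,0],
    [0,0,0],
    [0,0,0],
    [0,0,0]
  ]
}}

```text
clock: 8.78
position: [0.4531, 0.1283, 0.1453]
tool_rot: [3.142, -0.0, -0.002]
force: [-0.5, 0.3, -0.4]
grip_width: -0.0001
finger_force: 0.0
```

Emit:
{"method": "apply_moves", "body": {
  "linear": [
    [0,0.01,0],
    [0,0.02,0],
    [0,0.03,0],
    [0,0.03,0],
    [0,0.03,0]
  ],
  "delta_rot": [
    [0,0,0],
    [0,0,0],
    [0,0,0],
    [0,0,0],
    [0,0,0]
  ]
}}

```text
clock: 9.2
position: [0.453, 0.1256, 0.1453]
tool_rot: [-3.142, -0.0, -0.001]
force: [-1.0, -0.2, -0.5]
grip_width: -0.0
finger_force: 0.0
```

```bash
python3 - <<'E'
import numpy as np
a0=np.radians(-38)
for th in np.arange(0,1.65,.1):
    a=a0+th;print(round(th,1),round(np.degrees(a)),"right %.1f up %.1f mm"%(70*(np.sin(a)-np.sin(a0)),70*(np.cos(a)-np.cos(a0))+9*th),"tau= %.4f*Fy + %.4f*Fz"%(.07*np.cos(a),.07*np.sin(a)-.009))
E
```

```text
0.0 -38 right 0.0 up 0.0 mm tau= 0.0552*Fy + -0.0521*Fz
0.1 -32 right 5.7 up 4.9 mm tau= 0.0592*Fy + -0.0464*Fz
0.2 -27 right 11.8 up 9.3 mm tau= 0.0626*Fy + -0.0403*Fz
0.3 -21 right 18.2 up 13.0 mm tau= 0.0654*Fy + -0.0339*Fz
0.4 -15 right 24.9 up 16.0 mm tau= 0.0676*Fy + -0.0272*Fz
0.5 -9 right 31.7 up 18.4 mm tau= 0.0691*Fy + -0.0204*Fz
0.6 -4 right 38.7 up 20.1 mm tau= 0.0699*Fy + -0.0134*Fz
0.7 2 right 45.7 up 21.1 mm tau= 0.0700*Fy + -0.0064*Fz
0.8 8 right 52.6 up 21.4 mm tau= 0.0693*Fy + 0.0005*Fz
0.9 14 right 59.5 up 21.0 mm tau= 0.0680*Fy + 0.0074*Fz
1.0 19 right 66.2 up 19.9 mm tau= 0.0661*Fy + 0.0141*Fz
1.1 25 right 72.7 up 18.2 mm tau= 0.0634*Fy + 0.0206*Fz
1.2 31 right 78.9 up 15.8 mm tau= 0.0602*Fy + 0.0268*Fz
1.3 36 right 84.7 up 12.8 mm tau= 0.0563*Fy + 0.0326*Fz
1.4 42 right 90.1 up 9.3 mm tau= 0.0518*Fy + 0.0380*Fz
1.5 48 right 95.1 up 5.2 mm tau= 0.0469*Fy + 0.0430*Fz
1.6 54 right 99.5 up 0.7 mm tau= 0.0415*Fy + 0.0474*Fz
```

Emit:
{"method": "apply_moves", "body": {
  "linear": [
    [0,0.02,-0.01],
    [0,0.04,-0.03],
    [0,0.06,-0.045],
    [0,0.08,-0.06],
    [0,0.08,-0.06]
  ],
  "delta_rot": [
    [0,0,0],
    [0,0,0],
    [0,0,0],
    [0,0,0],
    [0,0,0]
  ]
}}

```text
clock: 9.62
position: [0.4531, 0.118, 0.1516]
tool_rot: [-3.141, -0.0, -0.001]
force: [0.2, 5.1, -2.9]
grip_width: 0.0
finger_force: 2.5
```

Emit:
{"method": "apply_moves", "body": {
  "linear": [
    [0,0.02,-0.016],
    [0,0.04,-0.031],
    [0,0.06,-0.045],
    [0,0.08,-0.056],
    [0,0.095,-0.065]
  ],
  "delta_rot": [
    [0,0,0],
    [0,0,0],
    [0,0,0],
    [0,0,0],
    [0,0,0]
  ]
}}

```text
clock: 10.03
position: [0.4531, 0.1088, 0.158]
tool_rot: [-3.14, -0.0, -0.001]
force: [0.2, 7.1, -3.9]
grip_width: 0.0
finger_force: 3.5
```

Emit:
{"method": "apply_moves", "body": {
  "linear": [
    [0,0.02,-0.01],
    [0,0.04,-0.02],
    [0,0.06,-0.03],
    [0,0.08,-0.04],
    [0,0.1,-0.05]
  ],
  "delta_rot": [
    [0,0,0],
    [0,0,0],
    [0,0,0],
    [0,0,0],
    [0,0,0]
  ]
}}

```text
clock: 10.45
position: [0.4531, 0.099, 0.163]
tool_rot: [-3.14, -0.001, -0.001]
force: [0.3, 7.6, -2.3]
grip_width: 0.0001
finger_force: 3.7
```

Emit:
{"method": "apply_moves", "body": {
  "linear": [
    [0,0.02,-0.008],
    [0,0.04,-0.015],
    [0,0.05,-0.02],
    [0,0.06,-0.022],
    [0,0.07,-0.025]
  ],
  "delta_rot": [
    [0,0,0],
    [0,0,0],
    [0,0,0],
    [0,0,0],
    [0,0,0]
  ]
}}

```text
clock: 10.87
position: [0.4532, 0.0921, 0.1656]
tool_rot: [-3.14, -0.001, -0.001]
force: [0.9, 7.1, -2.1]
grip_width: 0.0001
finger_force: 3.1
```

Emit:
{"method": "apply_moves", "body": {
  "linear": [
    [0,0.02,-0.005],
    [0,0.03,-0.008],
    [0,0.04,-0.01],
    [0,0.05,-0.013],
    [0,0.06,-0.015]
  ],
  "delta_rot": [
    [0,0,0],
    [0,0,0],
    [0,0,0],
    [0,0,0],
    [0,0,0]
  ]
}}

```text
clock: 11.28
position: [0.4532, 0.0861, 0.1671]
tool_rot: [-3.14, -0.001, -0.001]
force: [0.5, 8.3, -3.2]
grip_width: -0.0004
finger_force: 3.2
```

Emit:
{"method": "apply_moves", "body": {
  "linear": [
    [0,0.02,-0.004],
    [0,0.03,-0.006],
    [0,0.04,-0.008],
    [0,0.05,-0.009],
    [0,0.06,-0.01]
  ],
  "delta_rot": [
    [0,0,0],
    [0,0,0],
    [0,0,0],
    [0,0,0],
    [0,0,0]
  ]
}}

```text
clock: 11.7
position: [0.4532, 0.0801, 0.1681]
tool_rot: [-3.14, -0.001, -0.0]
force: [1.3, 8.7, -2.1]
grip_width: -0.0004
finger_force: 3.5
```

Emit:
{"method": "apply_moves", "body": {
  "linear": [
    [0,0.01,0],
    [0,0.02,0],
    [0,0.03,0],
    [0,0.04,-0.003],
    [0,0.05,-0.004]
  ],
  "delta_rot": [
    [0,0,0],
    [0,0,0],
    [0,0,0],
    [0,0,0],
    [0,0,0]
  ]
}}

```text
clock: 12.12
position: [0.4532, 0.0752, 0.1685]
tool_rot: [-3.14, -0.001, -0.0]
force: [0.7, 8.6, -1.8]
grip_width: -0.0004
finger_force: 3.5
```

Emit:
{"method": "apply_moves", "body": {
  "linear": [
    [0,0.01,0],
    [0,0.02,0],
    [0,0.03,0],
    [0,0.04,0],
    [0,0.05,0]
  ],
  "delta_rot": [
    [0,0,0],
    [0,0,0],
    [0,0,0],
    [0,0,0],
    [0,0,0]
  ]
}}

```text
clock: 12.53
position: [0.4533, 0.0702, 0.1685]
tool_rot: [-3.14, -0.001, -0.0]
force: [1.6, 7.7, -3.0]
grip_width: 0.0002
finger_force: 3.5
```

Emit:
{"method": "apply_moves", "body": {
  "linear": [
    [0,0.01,0],
    [0,0.02,0],
    [0,0.03,0.001],
    [0,0.04,0.002],
    [0,0.05,0.003]
  ],
  "delta_rot": [
    [0,0,0],
    [0,0,0],
    [0,0,0],
    [0,0,0],
    [0,0,0]
  ]
}}

```text
clock: 12.95
position: [0.4534, 0.0653, 0.1682]
tool_rot: [-3.14, -0.001, -0.0]
force: [2.2, 8.5, -2.5]
grip_width: 0.0003
finger_force: 3.7
```

Emit:
{"method": "apply_moves", "body": {
  "linear": [
    [0,0.01,0.001],
    [0,0.02,0.003],
    [0,0.03,0.004],
    [0,0.04,0.006],
    [0,0.05,0.007]
  ],
  "delta_rot": [
    [0,0,0],
    [0,0,0],
    [0,0,0],
    [0,0,0],
    [0,0,0]
  ]
}}

```text
clock: 13.37
position: [0.4534, 0.0604, 0.1676]
tool_rot: [-3.14, -0.001, -0.0]
force: [1.3, 10.5, -0.9]
grip_width: -0.0002
finger_force: 4.1
```

Emit:
{"method": "apply_moves", "body": {
  "linear": [
    [0,0.01,0.002],
    [0,0.02,0.004],
    [0,0.03,0.006],
    [0,0.04,0.008],
    [0,0.05,0.01]
  ],
  "delta_rot": [
    [0,0,0],
    [0,0,0],
    [0,0,0],
    [0,0,0],
    [0,0,0]
  ]
}}

```text
clock: 13.78
position: [0.4534, 0.0555, 0.1666]
tool_rot: [-3.14, -0.001, -0.0]
force: [1.2, 10.0, 0.1]
grip_width: -0.0001
finger_force: 4.4
```

Emit:
{"method": "apply_moves", "body": {
  "linear": [
    [0,0.01,0.003],
    [0,0.02,0.006],
    [0,0.03,0.008],
    [0,0.04,0.011],
    [0,0.05,0.013]
  ],
  "delta_rot": [
    [0,0,0],
    [0,0,0],
    [0,0,0],
    [0,0,0],
    [0,0,0]
  ]
}}

```text
clock: 14.2
position: [0.4535, 0.0506, 0.1654]
tool_rot: [-3.14, -0.002, -0.0]
force: [0.8, 10.5, 2.2]
grip_width: -0.0001
finger_force: 4.7
```

Emit:
{"method": "apply_moves", "body": {
  "linear": [
    [0,0.005,0.002],
    [0,0.01,0.003],
    [0,0.015,0.005],
    [0,0.02,0.006],
    [0,0.025,0.007]
  ],
  "delta_rot": [
    [0,0,0],
    [0,0,0],
    [0,0,0],
    [0,0,0],
    [0,0,0]
  ]
}}

```text
clock: 14.62
position: [0.4535, 0.0482, 0.1647]
tool_rot: [-3.14, -0.002, -0.0]
force: [1.8, 10.7, -0.1]
grip_width: -0.0003
finger_force: 4.4
```

Emit:
{"method": "apply_moves", "body": {
  "linear": [
    [0,0.005,0.008],
    [0,0.012,0.018],
    [0,0.02,0.03],
    [0,0.03,0.04],
    [0,0.035,0.045]
  ],
  "delta_rot": [
    [0,0,0],
    [0,0,0],
    [0,0,0],
    [0,0,0],
    [0,0,0]
  ]
}}

```text
clock: 15.03
position: [0.4539, 0.0439, 0.1607]
tool_rot: [-3.14, -0.003, -0.001]
force: [-1.4, 5.1, 15.9]
grip_width: 0.0001
finger_force: 6.6
```

```bash
python3 - <<'E'
from h import *
np.set_printoptions(precision=2,suppress=True)
for _ in range(3):
  optics.grab_frame("wrist");s=monitor.observe();print(s["position"]*1000,s["force"])
t,_=optics.grab_frame("wrist");cv2.imwrite("pics/w2.png",t[:,:,::-1])
E
```

```text
[453.92  43.78 160.72] [-1.41  5.52 15.48]
[453.92  43.86 160.75] [-1.27  5.07 13.58]
[453.94  43.84 160.79] [ 0.12  5.   14.87]
```

View pics/w2.png

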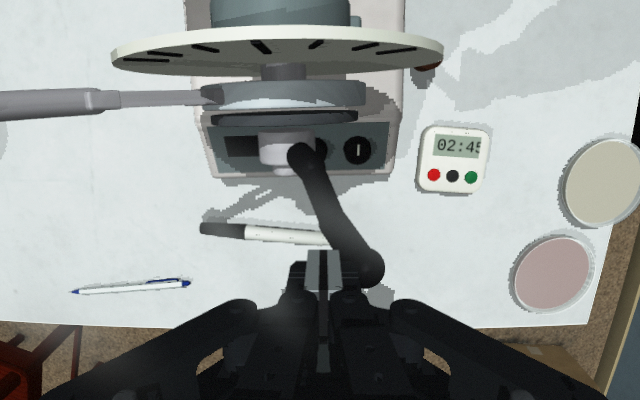

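The wrist view shows the clamp lever past upright, with the finger behind its end at about (365,270). Torque is about 0.73 N m, so it's starting to nip. A little more.

Emit:
{"method": "apply_moves", "body": {
  "linear": [
    [0,0.008,0.005],
    [0,0.016,0.01],
    [0,0.024,0.015],
    [0,0.03,0.018],
    [0,0.03,0.018]
  ],
  "delta_rot": [
    [0,0,0],
    [0,0,0],
    [0,0,0],
    [0,0,0],
    [0,0,0]
  ]
}}

```text
clock: 15.65
position: [0.454, 0.0407, 0.1591]
tool_rot: [-3.141, -0.003, -0.001]
force: [-0.5, 5.2, 16.4]
grip_width: 0.0002
finger_force: 6.5
```

```bash
python3 - <<'E'
from h import *
np.set_printoptions(precision=2,suppress=True)
for _ in range(3):
  optics.grab_frame("wrist");s=monitor.observe();print(s["position"]*1000,s["force"])
E
```

```text
[453.96  40.76 159.06] [-0.72  3.4  15.94]
[453.98  40.75 159.07] [-0.21  4.67 16.99]
[453.98  40.72 159.07] [-0.42  4.35 16.73]
```

Emit:
{"method": "apply_moves", "body": {
  "linear": [
    [0,-0.02,-0.3],
    [0,-0.02,-0.6],
    [0,-0.02,-0.9],
    [0,-0.02,-1],
    [0,-0.02,-1]
  ],
  "delta_rot": [
    [0,0,0],
    [0,0,0],
    [0,0,0],
    [0,0,0],
    [0,0,0]
  ]
}}

```text
clock: 16.22
position: [0.454, 0.0421, 0.2604]
tool_rot: [-3.141, -0.004, -0.002]
force: [0.4, -0.5, -0.2]
grip_width: -0.0002
finger_force: 0.0
```

Emit:
{"method": "apply_moves", "body": {
  "linear": [
    [0,-0.3,-0.2],
    [0,-0.6,-0.2],
    [0,-0.9,-0.2],
    [0,-1,-0.2],
    [0,-1,-0.2]
  ],
  "delta_rot": [
    [0,0,0],
    [0,0,0],
    [0,0,0],
    [0,0,0],
    [0,0,0]
  ]
}}

```text
clock: 16.63
position: [0.4524, 0.1443, 0.277]
tool_rot: [-3.141, 0.001, 0.002]
force: [0.7, -0.7, -0.5]
grip_width: -0.0002
finger_force: 0.0
```

Emit:
{"method": "apply_moves", "body": {
  "linear": [
    [0.2,-0.3,0],
    [0.4,-0.6,0],
    [0.6,-0.7,0],
    [0.72,-0.7,0],
    [0.72,-0.7,0]
  ],
  "delta_rot": [
    [0,0,0],
    [0,0,0],
    [0,0,0],
    [0,0,0],
    [0,0,0]
  ]
}}

```text
clock: 17.05
position: [0.5268, 0.2109, 0.2762]
tool_rot: [3.141, 0.002, -0.002]
force: [-0.1, -1.7, -0.6]
grip_width: -0.0
finger_force: 0.0
```

Emit:
{"method": "apply_moves", "body": {
  "linear": [
    [0,0,0.3],
    [0,0,0.6],
    [0,0,0.8],
    [0,0,0.8],
    [0,0,0.8]
  ],
  "delta_rot": [
    [0,0,0],
    [0,0,0],
    [0,0,0],
    [0,0,0],
    [0,0,0]
  ]
}}

```text
clock: 17.47
position: [0.5247, 0.2108, 0.1976]
tool_rot: [3.141, 0.002, -0.002]
force: [0.0, 0.7, 1.6]
grip_width: 0.0003
finger_force: 0.0
```

Emit:
{"method": "apply_moves", "body": {
  "linear": [
    [0,0.03,0.08],
    [0,0.06,0.08],
    [0,0.09,0.08],
    [0,0.12,0.08],
    [0,0.14,0.08]
  ],
  "delta_rot": [
    [0,0,0],
    [0,0,0],
    [0,0,0],
    [0,0,0],
    [0,0,0]
  ]
}}

```text
clock: 17.88
position: [0.5254, 0.1975, 0.1905]
tool_rot: [-3.141, -0.001, -0.002]
force: [0.1, 0.1, 0.3]
grip_width: 0.0001
finger_force: 0.0
```

Emit:
{"method": "apply_moves", "body": {
  "linear": [
    [0,0.015,0],
    [0,0.03,0],
    [0,0.03,0],
    [0,0.03,0],
    [0,0.03,0]
  ],
  "delta_rot": [
    [0,0,0],
    [0,0,0],
    [0,0,0],
    [0,0,0],
    [0,0,0]
  ]
}}

```text
clock: 18.3
position: [0.5251, 0.1951, 0.1899]
tool_rot: [3.142, 0.0, -0.001]
force: [0.2, -1.1, 0.1]
grip_width: -0.0004
finger_force: 0.0
```

Now I'll push along the arc.

Emit:
{"method": "apply_moves", "body": {
  "linear": [
    [0,0.02,-0.01],
    [0,0.04,-0.03],
    [0,0.06,-0.05],
    [0,0.08,-0.07],
    [0,0.1,-0.09]
  ],
  "delta_rot": [
    [0,0,0],
    [0,0,0],
    [0,0,0],
    [0,0,0],
    [0,0,0]
  ]
}}

```text
clock: 18.72
position: [0.5251, 0.1861, 0.199]
tool_rot: [-3.14, -0.0, -0.0]
force: [1.6, 5.9, -3.1]
grip_width: -0.0001
finger_force: 3.1
```

Emit:
{"method": "apply_moves", "body": {
  "linear": [
    [0,0.018,-0.017],
    [0,0.036,-0.034],
    [0,0.055,-0.05],
    [0,0.074,-0.067],
    [0,0.093,-0.083]
  ],
  "delta_rot": [
    [0,0,0],
    [0,0,0],
    [0,0,0],
    [0,0,0],
    [0,0,0]
  ]
}}

```text
clock: 19.13
position: [0.5253, 0.1767, 0.2074]
tool_rot: [-3.14, -0.001, -0.0]
force: [3.7, 5.3, -4.1]
grip_width: -0.0003
finger_force: 2.9
```

Emit:
{"method": "apply_moves", "body": {
  "linear": [
    [0,0.019,-0.015],
    [0,0.038,-0.03],
    [0,0.058,-0.045],
    [0,0.078,-0.06],
    [0,0.098,-0.075]
  ],
  "delta_rot": [
    [0,0,0],
    [0,0,0],
    [0,0,0],
    [0,0,0],
    [0,0,0]
  ]
}}

```text
clock: 19.55
position: [0.5254, 0.1669, 0.2149]
tool_rot: [-3.14, -0.001, -0.0]
force: [5.0, 6.3, -3.5]
grip_width: 0.0001
finger_force: 3.0
```

Emit:
{"method": "apply_moves", "body": {
  "linear": [
    [0,0.02,-0.014],
    [0,0.041,-0.027],
    [0,0.062,-0.041],
    [0,0.083,-0.054],
    [0,0.103,-0.067]
  ],
  "delta_rot": [
    [0,0,0],
    [0,0,0],
    [0,0,0],
    [0,0,0],
    [0,0,0]
  ]
}}

```text
clock: 19.97
position: [0.5255, 0.1565, 0.2217]
tool_rot: [-3.14, -0.001, -0.001]
force: [2.6, 6.8, -2.9]
grip_width: 0.0001
finger_force: 3.2
```

Emit:
{"method": "apply_moves", "body": {
  "linear": [
    [0,0.021,-0.012],
    [0,0.042,-0.024],
    [0,0.064,-0.036],
    [0,0.085,-0.048],
    [0,0.107,-0.06]
  ],
  "delta_rot": [
    [0,0,0],
    [0,0,0],
    [0,0,0],
    [0,0,0],
    [0,0,0]
  ]
}}

```text
clock: 20.38
position: [0.5254, 0.1459, 0.2276]
tool_rot: [-3.14, -0.001, -0.0]
force: [2.3, 7.1, -3.2]
grip_width: -0.0004
finger_force: 3.0
```

Emit:
{"method": "apply_moves", "body": {
  "linear": [
    [0,0.022,-0.01],
    [0,0.044,-0.02],
    [0,0.066,-0.03],
    [0,0.088,-0.04],
    [0,0.11,-0.05]
  ],
  "delta_rot": [
    [0,0,0],
    [0,0,0],
    [0,0,0],
    [0,0,0],
    [0,0,0]
  ]
}}

```text
clock: 20.8
position: [0.5254, 0.1348, 0.2326]
tool_rot: [-3.14, -0.001, -0.0]
force: [2.0, 5.4, -3.0]
grip_width: 0.0004
finger_force: 3.0
```

Emit:
{"method": "apply_moves", "body": {
  "linear": [
    [0,0.023,-0.009],
    [0,0.046,-0.018],
    [0,0.069,-0.026],
    [0,0.092,-0.034],
    [0,0.114,-0.041]
  ],
  "delta_rot": [
    [0,0,0],
    [0,0,0],
    [0,0,0],
    [0,0,0],
    [0,0,0]
  ]
}}

```text
clock: 21.22
position: [0.5254, 0.1234, 0.2367]
tool_rot: [-3.14, -0.001, -0.0]
force: [2.7, 6.5, -1.7]
grip_width: 0.0001
finger_force: 2.8
```

Emit:
{"method": "apply_moves", "body": {
  "linear": [
    [0,0.023,-0.007],
    [0,0.046,-0.014],
    [0,0.069,-0.02],
    [0,0.092,-0.026],
    [0,0.115,-0.032]
  ],
  "delta_rot": [
    [0,0,0],
    [0,0,0],
    [0,0,0],
    [0,0,0],
    [0,0,0]
  ]
}}

```text
clock: 21.63
position: [0.5254, 0.112, 0.24]
tool_rot: [-3.14, -0.001, -0.0]
force: [2.6, 6.8, -1.6]
grip_width: 0.0002
finger_force: 3.2
```

```bash
cat > meas.py <<'E'
from h import *
np.set_printoptions(precision=4,suppress=True)
s=monitor.observe();print(s["position"],s["force"])
def blobs(n,z0):
    p,d=optics.grab_frame(n);np.save(n+"m.npy",p);i=optics.camera_info(n);R=cv2.Rodrigues(i["rvec"])[0]
    K=np.array([[i["fx"],0,i["cx"]],[0,i["fy"],i["cy"]],[0,0,1]])
    vv,uu=np.mgrid[0:400,0:640];q=cv2.undistortPoints(np.stack([uu,vv],-1).reshape(-1,1,2).astype(float),K,i["D"]).reshape(-1,2)
    return (np.c_[q,np.ones(len(q))]*d.reshape(-1,1)-i["tvec"])@R,p.reshape(-1,3).astype(int)
for n in("scene","top"):
    P,C=blobs(n,0)
    k=(C.max(1)<80)&(abs(P[:,0]-.525)<.016)&(P[:,2]>.235)&(P[:,2]<.31)&(P[:,1]>.02)&(P[:,1]<.2)
    if k.sum(): print(n,"ball dark pts",k.sum(),np.percentile(P[k],[5,50,95],axis=0))
E
python3 meas.py
```

```text
[0.5254 0.112  0.24  ] [ 2.6313  6.833  -1.6378]
scene ball dark pts 86 [[0.5135 0.0837 0.2806]
 [0.5177 0.1104 0.2945]
 [0.5272 0.1255 0.3078]]
```

Emit:
{"method": "apply_moves", "body": {
  "linear": [
    [0,0.023,-0.005],
    [0,0.046,-0.01],
    [0,0.07,-0.014],
    [0,0.094,-0.018],
    [0,0.117,-0.022]
  ],
  "delta_rot": [
    [0,0,0],
    [0,0,0],
    [0,0,0],
    [0,0,0],
    [0,0,0]
  ]
}}

```text
clock: 22.15
position: [0.5253, 0.1001, 0.2422]
tool_rot: [-3.14, -0.001, -0.0]
force: [2.8, 6.7, -0.6]
grip_width: 0.0
finger_force: 3.0
```

Emit:
{"method": "apply_moves", "body": {
  "linear": [
    [0,0.023,-0.003],
    [0,0.046,-0.006],
    [0,0.07,-0.009],
    [0,0.09,-0.01],
    [0,0.09,-0.01]
  ],
  "delta_rot": [
    [0,0,0],
    [0,0,0],
    [0,0,0],
    [0,0,0],
    [0,0,0]
  ]
}}

```text
clock: 22.57
position: [0.5254, 0.0906, 0.2433]
tool_rot: [-3.141, -0.001, -0.001]
force: [3.3, 3.8, 2.0]
grip_width: 0.0001
finger_force: 1.9
```

```bash
python3 - <<'E'
from h import *
s=monitor.observe();print(s["position"],s["force"])
t,_=optics.grab_frame("wrist");p,_=optics.grab_frame("scene")
np.save("s4.npy",p)
b=cv2.resize(p[150:215,280:345],(400,400),interpolation=2);a=cv2.resize(t,(400,250));im=np.zeros((400,800,3),np.uint8);im[:250,:400]=a;im[:,400:]=b
cv2.imwrite("pics/m1.png",im[:,:,::-1])
E
```

```text
[0.52544573 0.0905745  0.24325708] [3.25446514 3.80125416 1.99476371]
```

View pics/m1.png

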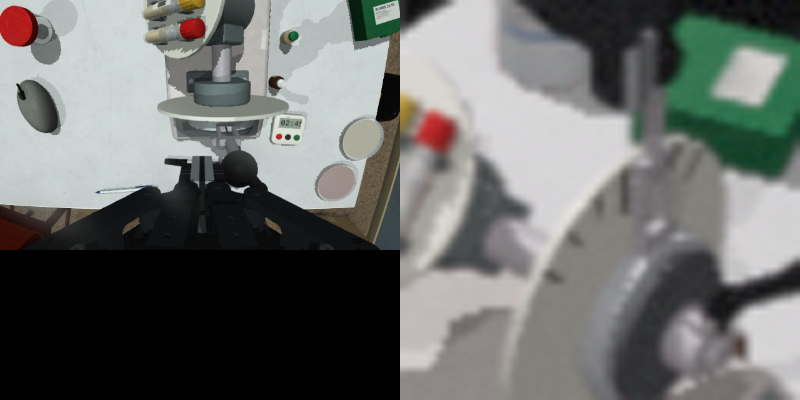

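The scene crop shows the lever almost upright with its ball hidden behind the gripper, and it stays put. I'll retreat and measure.

Emit:
{"method": "apply_moves", "body": {
  "linear": [
    [0,-0.3,0],
    [0,-0.4,0],
    [-0.2,-0.4,-0.3],
    [-0.5,-0.4,-0.6],
    [-0.8,-0.4,-0.6]
  ],
  "delta_rot": [
    [0,0,0],
    [0,0,0],
    [0,0,0],
    [0,0,0],
    [0,0,0]
  ]
}}

```text
clock: 23.08
position: [0.4454, 0.1313, 0.3064]
tool_rot: [-3.14, -0.004, -0.001]
force: [0.6, 0.9, 0.9]
grip_width: 0.0002
finger_force: 0.0
```

Emit:
{"method": "apply_moves", "body": {
  "linear": [
    [-0.3,0,0],
    [-0.3,0.2,0],
    [-0.3,0.4,0],
    [-0.3,0.4,0],
    [-0.3,0.4,0]
  ],
  "delta_rot": [
    [0,0,0],
    [0,0,0],
    [0,0,0],
    [0,0,0],
    [0,0,0]
  ]
}}

```text
clock: 23.5
position: [0.4148, 0.0897, 0.303]
tool_rot: [3.141, 0.0, -0.003]
force: [-0.5, 0.5, -0.1]
grip_width: -0.0003
finger_force: 0.0
```

```bash
cat > wr.py <<'E'
from h import *
from scipy.spatial.transform import Rotation as Ro
def wpose():
    s=monitor.observe();T=np.eye(4);T[:3,:3]=Ro.from_euler("xyz",s["tool_rot"]).as_matrix();T[:3,3]=s["position"];return T@optics.camera_info("wrist")["T_tool_cam"]
def wpts():
    W=wpose();p,d=optics.grab_frame("wrist");i=optics.camera_info("wrist")
    K=np.array([[i["fx"],0,i["cx"]],[0,i["fy"],i["cy"]],[0,0,1]]);vv,uu=np.mgrid[0:400,0:640]
    q=cv2.undistortPoints(np.stack([uu,vv],-1).reshape(-1,1,2).astype(float),K,np.array(i["D"])).reshape(-1,2)
    return p,((np.c_[q,np.ones(len(q))]*d.reshape(-1,1))@W[:3,:3].T+W[:3,3]).reshape(400,640,3)
def ballfit(P):
    Q=P.reshape(-1,3);k=(Q[:,2]>.277)&(Q[:,2]<.306)&(abs(Q[:,0]-.525)<.02)&(abs(Q[:,1]-.07)<.06);Q=Q[k]
    A=np.c_[2*Q,np.ones(len(Q))];c=np.linalg.lstsq(A,(Q**2).sum(1),rcond=None)[0];return len(Q),c[:3],np.sqrt(c[3]+c[:3]@c[:3])
E
python3 - <<'E'
from wr import *
np.set_printoptions(precision=4,suppress=True)
print(monitor.observe()["position"],wpose()[:3,3])
p,P=wpts();np.save("wP.npy",P);cv2.imwrite("pics/w3.png",p[:,:,::-1]);print(ballfit(P))
# dial front-face upper edge: points on plane x~.541, z>.15, outside lever
Q=P.reshape(-1,3);C=p.reshape(-1,3).astype(int)
k=(abs(Q[:,0]-.5425)<.006)&(Q[:,2]>.12)&(Q[:,2]<.23)&(C.min(1)>120);D=Q[k];print("dial",k.sum(),D.min(0),D.max(0),np.median(D,0))
for z in(.15,.16,.17,.18,.19):
    e=D[abs(D[:,2]-z)<.004]
    if len(e):print(z,e[:,1].min(),e[:,1].max(),(e[:,1].min()+e[:,1].max())/2)
E
```

```text
[0.4148 0.0897 0.303 ] [0.4871 0.0919 0.4803]
(1768, array([0.5285, 0.0688, 0.2863]), np.float64(0.011948640975858675))
dial 794 [ 0.5423 -0.0145  0.12  ] [0.5485 0.1488 0.221 ] [0.5462 0.0944 0.2094]
0.15 -0.012581916800663187 0.14810270988312366 0.06776039654123023
0.16 -0.01158362306515251 0.1464506156757175 0.06743349630528249
0.17 -0.008121144022780427 0.1440952980781703 0.06798707702769494
0.18 -0.004342653873128169 0.14019007185269794 0.06792370898978489
0.19 0.0011344649645106814 0.13395208852093954 0.06754327674272512
```

View pics/w3.png

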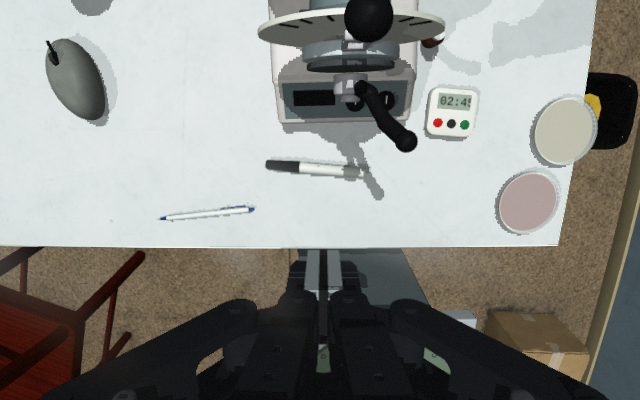

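The wrist view shows the ball over the dial centre, and the clamp lever's end at about (405,140). The ball is about 1.4 mm left of upright, so roughly 44.5 degrees. Next I'll measure the clamp tip.

```bash
python3 - <<'E'
from wr import *
np.set_printoptions(precision=4,suppress=True)
P=np.load("wP.npy");q=P[125:158,385:425].reshape(-1,3);q=q[(q[:,2]>.17)&(q[:,0]<.47)]
print(len(q),q.min(0),q.max(0),q.mean(0))
Q=q[q[:,0]<.462];A=np.c_[2*Q,np.ones(len(Q))];c=np.linalg.lstsq(A,(Q**2).sum(1),rcond=None)[0];print(c[:3],np.sqrt(c[3]+c[:3]@c[:3]))
r=P[246:262,318:330].reshape(-1,3);print("fingers",np.percentile(r,[5,50,95],axis=0))
E
```

```text
631 [0.4468 0.017  0.183 ] [0.4678 0.0411 0.2063] [0.4587 0.0295 0.1984]
[0.4563 0.0253 0.1921] 0.012186926205617657
fingers [[ 0.111   0.0867 -0.3802]
 [ 0.4261  0.0917  0.3465]
 [ 0.4266  0.0958  0.3534]]
```

Emit:
{"method": "apply_moves", "body": {
  "linear": [
    [0.1,0.2,0],
    [0.25,0.4,0],
    [0.38,0.62,0],
    [0.38,0.62,0.3],
    [0.38,0.62,0.6]
  ],
  "delta_rot": [
    [0,0,0],
    [0,0,0],
    [0,0,0],
    [0,0,0],
    [0,0,0]
  ]
}}

```text
clock: 23.97
position: [0.4541, 0.0283, 0.2426]
tool_rot: [-3.141, -0.002, -0.003]
force: [1.4, -0.2, -0.4]
grip_width: -0.0004
finger_force: 0.0
```

Emit:
{"method": "apply_moves", "body": {
  "linear": [
    [0,0,0.2],
    [0,0,0.35],
    [0,0,0.45],
    [0,0,0.5],
    [0,0,0.55]
  ],
  "delta_rot": [
    [0,0,0],
    [0,0,0],
    [0,0,0],
    [0,0,0],
    [0,0,0]
  ]
}}

```text
clock: 24.38
position: [0.4531, 0.0289, 0.1877]
tool_rot: [-3.141, 0.0, -0.001]
force: [0.7, -0.6, 0.8]
grip_width: 0.0
finger_force: 0.0
```

Emit:
{"method": "apply_moves", "body": {
  "linear": [
    [0,0,0.03],
    [0,0,0.06],
    [0,0,0.09],
    [0,0,0.1],
    [0,0,0.12]
  ],
  "delta_rot": [
    [0,0,0],
    [0,0,0],
    [0,0,0],
    [0,0,0],
    [0,0,0]
  ]
}}

```text
clock: 24.8
position: [0.4531, 0.0284, 0.1761]
tool_rot: [-3.142, -0.001, -0.001]
force: [0.4, -0.6, 0.2]
grip_width: 0.0005
finger_force: 0.0
```

Emit:
{"method": "apply_moves", "body": {
  "linear": [
    [0,0,0.02],
    [0,0,0.04],
    [0,0,0.06],
    [0,0,0.07],
    [0,0,0.08]
  ],
  "delta_rot": [
    [0,0,0],
    [0,0,0],
    [0,0,0],
    [0,0,0],
    [0,0,0]
  ]
}}

```text
clock: 25.22
position: [0.453, 0.0283, 0.1685]
tool_rot: [3.141, -0.0, -0.002]
force: [-8.5, -4.4, 30.1]
grip_width: -0.0002
finger_force: 14.6
```

Emit:
{"method": "apply_moves", "body": {
  "linear": [
    [0,0.01,0.004],
    [0,0.02,0.01],
    [0,0.03,0.016],
    [0,0.04,0.022],
    [0,0.045,0.025]
  ],
  "delta_rot": [
    [0,0,0],
    [0,0,0],
    [0,0,0],
    [0,0,0],
    [0,0,0]
  ]
}}

```text
clock: 25.63
position: [0.4531, 0.0239, 0.1662]
tool_rot: [3.141, -0.001, -0.001]
force: [-6.4, -0.5, 20.9]
grip_width: -0.0001
finger_force: 10.6
```

Emit:
{"method": "apply_moves", "body": {
  "linear": [
    [0,0.013,0.009],
    [0,0.026,0.018],
    [0,0.039,0.028],
    [0,0.052,0.037],
    [0,0.065,0.047]
  ],
  "delta_rot": [
    [0,0,0],
    [0,0,0],
    [0,0,0],
    [0,0,0],
    [0,0,0]
  ]
}}

```text
clock: 26.05
position: [0.4533, 0.0176, 0.1615]
tool_rot: [-3.142, -0.001, -0.001]
force: [-4.8, 1.2, 19.0]
grip_width: 0.0002
finger_force: 9.6
```

Emit:
{"method": "apply_moves", "body": {
  "linear": [
    [0,0.012,0.01],
    [0,0.024,0.02],
    [0,0.036,0.03],
    [0,0.048,0.04],
    [0,0.06,0.05]
  ],
  "delta_rot": [
    [0,0,0],
    [0,0,0],
    [0,0,0],
    [0,0,0],
    [0,0,0]
  ]
}}

```text
clock: 26.47
position: [0.4534, 0.0119, 0.1564]
tool_rot: [-3.141, -0.001, -0.001]
force: [-3.6, 3.9, 15.9]
grip_width: -0.0002
finger_force: 8.3
```

```bash
python3 - <<'E'
from wr import *
np.set_printoptions(precision=4,suppress=True)
p,P=wpts();cv2.imwrite("pics/w4.png",p[:,:,::-1]);s=monitor.observe();print(s["position"],s["force"],ballfit(P))
E
```

```text
[0.4534 0.0117 0.1562] [-3.097   3.0113 16.6419] (403, array([0.5285, 0.0681, 0.2853]), np.float64(0.011698574109489846))
```

Torque is about 1.06 N m and the ball hasn't moved. A bit more to make it firm.

Emit:
{"method": "apply_moves", "body": {
  "linear": [
    [0,0.011,0.012],
    [0,0.022,0.024],
    [0,0.033,0.036],
    [0,0.044,0.049],
    [0,0.055,0.062]
  ],
  "delta_rot": [
    [0,0,0],
    [0,0,0],
    [0,0,0],
    [0,0,0],
    [0,0,0]
  ]
}}

```text
clock: 26.93
position: [0.4536, 0.0065, 0.1502]
tool_rot: [-3.141, -0.002, -0.001]
force: [-3.8, 3.2, 16.3]
grip_width: 0.0002
finger_force: 8.8
```

```bash
python3 - <<'E'
from wr import *
np.set_printoptions(precision=4,suppress=True)
for _ in range(2):
  p,P=wpts();s=monitor.observe();print(s["position"],s["force"],ballfit(P))
E
```

```text
[0.4535 0.0063 0.15  ] [-2.5039  3.1009 17.0695] (0, array([0., 0., 0.]), np.float64(0.0))
[0.4535 0.0064 0.1501] [-1.8864  2.5443 14.8967] (0, array([0., 0., 0.]), np.float64(0.0))
```

Emit:
{"method": "apply_moves", "body": {
  "linear": [
    [0,0.008,0.01],
    [0,0.016,0.02],
    [0,0.024,0.03],
    [0,0.032,0.04],
    [0,0.038,0.048]
  ],
  "delta_rot": [
    [0,0,0],
    [0,0,0],
    [0,0,0],
    [0,0,0],
    [0,0,0]
  ]
}}

```text
clock: 27.45
position: [0.4537, 0.0028, 0.1454]
tool_rot: [-3.141, -0.002, -0.001]
force: [-2.2, 4.4, 16.7]
grip_width: -0.0002
finger_force: 8.6
```

```bash
python3 - <<'E'
from wr import *
np.set_printoptions(precision=4,suppress=True)
for _ in range(3):
  p,P=wpts();s=monitor.observe();print(s["position"],s["force"])
E
```

```text
[0.4537 0.0028 0.1453] [-2.1526  4.151  17.0426]
[0.4537 0.0028 0.1454] [-2.0876  3.8027 15.1406]
[0.4537 0.0028 0.1454] [-2.4546  3.6357 14.0594]
```

Tangential force is about 16 N, which is firm. I'll lift off and check.

Emit:
{"method": "apply_moves", "body": {
  "linear": [
    [0,0,-0.3],
    [0,0,-0.6],
    [0,0,-0.9],
    [0,0,-1],
    [0,0,-1]
  ],
  "delta_rot": [
    [0,0,0],
    [0,0,0],
    [0,0,0],
    [0,0,0],
    [0,0,0]
  ]
}}

```text
clock: 28.02
position: [0.4541, 0.0021, 0.2469]
tool_rot: [3.141, -0.004, -0.002]
force: [-0.1, 0.5, 0.3]
grip_width: 0.0001
finger_force: 0.0
```

Emit:
{"method": "apply_moves", "body": {
  "linear": [
    [-0.1,-0.2,-0.3],
    [-0.2,-0.4,-0.55],
    [-0.35,-0.6,-0.55],
    [-0.38,-0.8,-0.55],
    [-0.38,-0.87,-0.55]
  ],
  "delta_rot": [
    [0,0,0],
    [0,0,0],
    [0,0,0],
    [0,0,0],
    [0,0,0]
  ]
}}

```text
clock: 28.43
position: [0.414, 0.0914, 0.2992]
tool_rot: [-3.141, 0.0, 0.001]
force: [0.0, -0.2, 0.6]
grip_width: -0.0002
finger_force: 0.0
```

```bash
python3 - <<'E'
from wr import *
np.set_printoptions(precision=4,suppress=True)
for _ in range(2):
  p,P=wpts();s=monitor.observe();print(s["clock"],s["position"],s["force"],ballfit(P))
cv2.imwrite("pics/w5.png",p[:,:,::-1])
Q=P.reshape(-1,3);C=p.reshape(-1,3).astype(int)
k=(abs(Q[:,0]-.5425)<.006)&(Q[:,2]>.12)&(Q[:,2]<.23)&(C.min(1)>120);D=Q[k]
for z in(.15,.17,.19):
    e=D[abs(D[:,2]-z)<.004];print(z,(e[:,1].min()+e[:,1].max())/2)
k=(C.max(1)<90)&(Q[:,0]>.44)&(Q[:,0]<.466)&(Q[:,2]>.14)&(Q[:,2]<.21)&(Q[:,1]<.05)&(Q[:,1]>-.03);print("tip",k.sum(),Q[k].min(0),Q[k].max(0))
E
```

```text
28.4833 [0.4145 0.0913 0.299 ] [-0.1759  1.3229 -0.502 ] (1694, array([0.5284, 0.0688, 0.2864]), np.float64(0.011811502221120379))
28.5333 [0.4148 0.0898 0.2988] [ 1.2895 -0.8536 -0.2504] (1730, array([0.5284, 0.0688, 0.2864]), np.float64(0.011850413721354))
0.15 0.06734307792687627
0.17 0.0690463314019357
0.19 0.06827997392121327
tip 557 [ 0.4478 -0.0023  0.1625] [0.466  0.0316 0.1842]
```

The head reads about 44.6° and is steady. The clamp lever is about 60° right of upright (around 1.7 rad), and the gripper is clear of everything.

```bash
python3 -c "
from workcell import workorder;print(workorder.job_done())"
```

```text
the job is handed in; nothing more can be done
None
```

The head is clamped at about 44.6° by my wrist-camera measurement, the last clamp push was about 16 N (in the firm range), nothing is being touched, and I've handed the job in; it returned no verdict.

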